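Pull the wide socket off its spring-ball stud

ROBOT

A 6-joint arm with a two-finger parallel gripper is mounted at the origin on the work surface. World frame = base frame: x ahead of the robot, y to its left, z up, the work surface at z = 0. Lengths are in m, angles in rad, forces in N, time in s.
With the tool pointing down it reaches from about 0.3 to 0.875 m from the base axis. Payload 6.4 kg.
Tool frame: the origin (TCP) lies at the very end of the fingers, on their centre line; the grasp point (between the pads) lies 19 mm behind it (ctrl.tcp_to_grasp is the distance from the TCP to the grasp point, in m); z points along the fingers, y is the direction in which the jaws open and shut (so a half turn about z gives the same grasp; the last joint's range is limited). The gripper opens to 85 mm and grips with 20 to 120 N. Pads are 22 mm wide; open, the fingers measure 114 mm over their backs; the gripper's body (76 mm by 85 mm) begins 54 mm behind the grasp point. The pads swing forward as they close: fully open they stand 13 mm farther back than shut.
Start: joints at [1.106, 0.181, 1.607, -0, 1.354, -0.206], TCP at [0.147, 0.556, 0.231] pointing down, gripper open.
Joint ranges: [-2.99, 2.99], [-0.89, 2.07], [0.3, 2.58], [-1.14, 4.28], [0, 2.63], [-3.12, 3.12]. Speed limits (rad/s): [2.57, 2.57, 3.01, 3.14, 3.14, 3.14].

INTERFACE

Orientations are given as a unit quaternion [w, x, y, z].
In Python, from bench import ctrl gives the robot as it stands. The module is installed in compiled form; this text tells all that it offers.
- The arm moves only by the tool drive_tool, never from a script. Its argument "deltas" is a list of rows, each an object with "slide": the shift along the tool's x, y, z as a fraction of full scale, a list of three; "delta_rot": the turn, a rotation vector about the tool's x, y, z as a fraction of full scale, a list of three; "hand": the opening, from 0 (shut) to 1 (fully open). In form: [{"slide": [tx, ty, tz], "delta_rot": [wx, wy, wz], "hand": hand}, ...]. A call has exactly 5 rows; each row shifts and turns the commanded pose from where the row before left it, along the tool's axes as they then stand; what a row does not reach is not made up. Full scale, the value 1, is 50 mm for a shift and 180 degrees for a turn. A row lasts 1/8 s, in which the tool goes at most 62.5 mm and 10.7 degrees, less where a joint would pass 70% of its speed; a pose out of reach is approached as far as the arm can. A call with a number of a shift or a turn outside -1 to 1 is refused whole. A call with a gripper value outside its range is refused whole. The fingers move at their own pace and stop on an object; the grip force is fixed at half the most. Time passes only in rows, so rows that do not move let the fingers close, or fill a call up. It gives the time, the measured TCP pose, the force and the opening at its end, in the units of the state.
- ctrl.get_obs(): the state, without advancing time (a new reading comes with each control period).
- ctrl.camera(name): name is "scene" or "side" or "wrist"; returns a dict with "frame" (400x640x3 uint8, red, green, blue), "mtx" (3x3 intrinsics, pixels), "R" (3x3) and "t" (3): a world point X has camera coordinates R X + t. Camera axes: x right, y down, z forward; pixel columns grow to the right and rows downward; lengths in m; the calibration is good to about 2 mm. A picture is of the moment at which its call begins. There is no depth.
- ctrl.hand_in(): hands the job in, once; it reports no verdict.
The state is a dict: "time_s": time; "q": joint angles; "dq": joint speeds; "joint_efforts": joint torques, N m; "eef_pos": TCP position; "eef_rot": TCP orientation; "wrist_force": force on the tool from outside, world axes, zero at the start; "torque": the same for the moment, N m; "opening": opening from 0.0 (shut) to 1.0 (fully open).
Only numpy, scipy, OpenCV 4.12 (cv2) and the standard library are available. Lean on these libraries where they do the work, as an engineer would, in place of code of your own. Each camera call takes 0.05 s, during which the arm holds its last target.

TASK

I need the big socket for the steering-arm nut: pull the widest of the three sockets straight up off its stud on the socket rail (spring balls hold it on, so it takes a firm pull) and stand it upright in the steel tray, beside the big nut already lying there, holding it until it is down on the tray floor rather than dropping it. Leave the other two sockets snapped on the rail and everything else where it is.

Things in the scene. Friction and masses are not known exactly. Their poses are not given: they have to be found in the camera images.
- socket_wide: The widest impact socket: black steel tube, 60 mm outside diameter, 60 mm high, 0.35 to 0.6 kg, open at the top (hex mouth). Origin: centre of its underside, z up its axis. It sits on one of the three rail studs; freeing it takes about 10 N over its weight, within the first 10 mm of lift.
- socket_mid: The middle socket, 48 mm diameter but the tallest, 72 mm. Origin: centre of its underside. Stays on the rail.
- socket_narrow: The narrow socket, 38 mm diameter, 54 mm high. Origin: centre of its underside. Stays on the rail.
- rail: Socket rail, fixed to the bench: plate 64 mm (its x) by 270 mm (its y), 14 mm thick, with three upright 18.6 mm square studs at y = -85, 0, +85 mm, 30 mm high above the plate. Each holds one socket standing on the plate, in any order; spring balls on the studs' +x and -x faces. Origin: centre of the plate's underside.
- tray: Open steel tray, fixed: 170 mm (its x) by 210 mm (its y) outside, walls 4 mm thick and 22 mm high, floor 4 mm thick. Origin: centre of its underside, on the bench. The half towards its +y is free.
- nut: Large steel hex nut, 46 mm across flats, 53 mm across corners, 30 mm high, lying in the -y half of the tray. Origin: centre of its underside.
- wrench: Steel wrench 200 mm long lying along its x, between rail and tray; bystander. Origin: middle of its underside.
- bush_a: Steel bush standing on end, 34 mm diameter, 36 mm high; bystander. Origin: centre of its underside.
- bush_b: Another such bush, 34 mm diameter, 36 mm high; bystander. Origin: centre of its underside.
- sector_shaft: Steel steering shaft with a toothed block, about 180 mm long, lying along its x, up to 46 mm high; bystander. Origin: on its underside near its middle.
Mind the look-alikes: they are no part of the job. Leave any pink look-alike of the socket_narrow alone.

How it is judged:
On the way, in this order (a step that is already met when the one before it is completed fails the run):
1. the wide socket is pulled clear of its stud, held in the fingers (z of socket_wide in the frame of rail above 0.05 m and contact force between the fingers and socket_wide above 0.5 N), for 0.1 s.
2. the wide socket is lowered in the tray, still held, to within 15 mm of its floor (x of socket_wide in the frame of tray between -0.06 and 0.06 m and y of socket_wide in the frame of tray between -0.08 and 0.08 m and z of socket_wide in the frame of tray below 0.019 m and contact force between the fingers and socket_wide above 0.5 N), for 0.1 s.
At the end, for the whole second after the job is handed in: The wide socket stands upright (within 0.12 rad), at rest on the tray floor (within 5 mm; origin within 60 mm in the tray's x and 80 mm in its y of its centre); the nut still lies in the tray at rest; the other two sockets are still on their studs (risen under 6 mm) (x of socket_wide in the frame of tray between -0.06 and 0.06 m and y of socket_wide in the frame of tray between -0.08 and 0.08 m and z of socket_wide in the frame of tray below 0.009 m and angle between socket_wide's own z axis and vertical below 0.12 rad and linear speed of each of socket_wide, nut below 0.02 m/s and z of each of socket_mid, socket_narrow in the frame of rail below 0.02 m and z of nut in the frame of tray below 0.012 m); the robot touches nothing.
It fails at once if the socket mid on the rail is shifted by more than 15 mm (distance of socket_mid from where it was at the start of the episode above 0.015 m).
It fails at once if the socket narrow on the rail is shifted by more than 15 mm (distance of socket_narrow from where it was at the start of the episode above 0.015 m).
It fails at once if the nut in the tray is shifted by more than 30 mm (distance of nut from where it was at the start of the episode above 0.03 m).
It fails at once if a bystander on the bench is shifted by more than 30 mm (distance of any of wrench, bush_a, bush_b, sector_shaft from where it was at the start of the episode above 0.03 m).
It also fails if it takes over 40 s, if anything falls off the work surface, if the arm or the gripper's body presses on something with over 40 N, if the wrist force passes 120 N, or if a joint passes its speed limit or range.

## Working session

There is one attempt and no reset: what is moved stays moved. The work goes in short steps, Python scripts to look and compute and a tool call to move; the robot and the scene stay as the last step left them, time stands still between calls to the robot, and variables do not carry over. Pictures are saved under pics/ and viewed, and the job is handed in when it is done.

Besides the shell and the picture viewer there is one more tool, called after "Request:" as name([rows], argument=value, ...), one row to a line, values as JSON. drive_tool: Moves the arm, as the interface text tells. Its arguments: {"type":"object","properties":{"deltas":{"type":"array","items":{"type":"object","properties":{"slide":{"type":"array","items":{"type":"number"}},"delta_rot":{"type":"array","items":{"type":"number"}},"hand":{"type":"number"}}}}},"required":["deltas"]}

```bash
mkdir -p pics; cat > h.py <<'E'
import numpy as np,cv2
from bench import ctrl
def snap(n,f):
    c=ctrl.camera(n); cv2.imwrite('pics/'+f+'.png',c['frame'][:,:,::-1]); np.savez('pics/'+f+'.npz',mtx=c['mtx'],R=c['R'],t=c['t']); return c
def px2w(f,u,v,z):
    c=np.load('pics/'+f+'.npz'); d=c['R'].T@np.linalg.solve(c['mtx'],[u,v,1]); o=-c['R'].T@c['t']
    return o+d*(z-o[2])/d[2]
def w2px(f,X):
    c=np.load('pics/'+f+'.npz'); p=c['mtx']@(c['R']@np.array(X)+c['t']); return p[:2]/p[2]
def crop(f,x0,y0,x1,y1,s,out):
    i=cv2.imread('pics/'+f+'.png')[y0:y1,x0:x1]; cv2.imwrite('pics/'+out+'.png',cv2.resize(i,None,fx=s,fy=s,interpolation=cv2.INTER_CUBIC))
E
python3 - <<'E'
from h import *
for n in ['scene','side','wrist']: 
    c=snap(n,n+'0'); print(n,-c['R'].T@c['t'])
o=ctrl.get_obs(); print(o); print(ctrl.tcp_to_grasp)
E
```

```text
scene [ 1.13274368 -0.33381391  1.07602996]
side [-0.14140522 -0.78858496  0.88474605]
wrist [0.07500859 0.57492302 0.3747819 ]
{'time_s': 0.15, 'q': array([ 1.10569376e+00,  1.81410065e-01,  1.60775778e+00, -6.50267943e-06,
        1.35381119e+00, -2.06314664e-01]), 'dq': array([ 0.00279149, -0.00152557, -0.00352375,  0.00211354, -0.00126704,
        0.00010946]), 'joint_efforts': array([ 2.24161711e-03, -4.45259964e+01, -3.51688814e+01, -4.31352464e-04,
        5.85526053e-03,  2.29950672e-05]), 'eef_pos': array([0.14694844, 0.55547127, 0.23057872]), 'eef_rot': array([-2.25366869e-04,  1.29032455e-01,  9.91640129e-01, -6.55542615e-04]), 'wrist_force': array([-0.05123177, -0.44412989, -0.10753827]), 'torque': array([ 0.05534885, -0.0396649 ,  0.01471395]), 'opening': 0.9996592441261178}
0.0187
```

View pics/scene0.png

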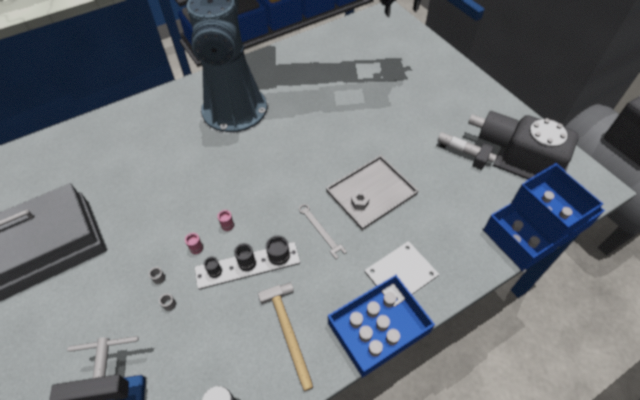

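View pics/side0.png

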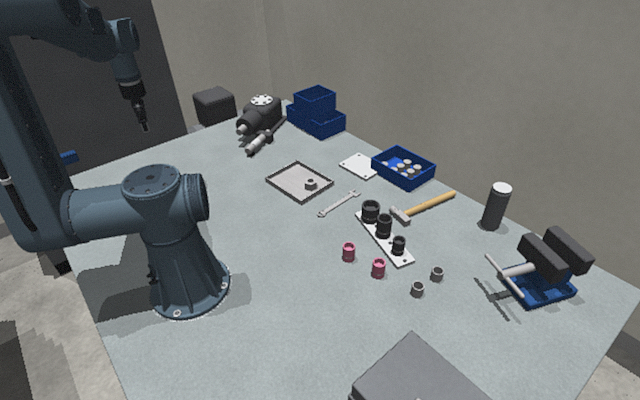

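View pics/wrist0.png

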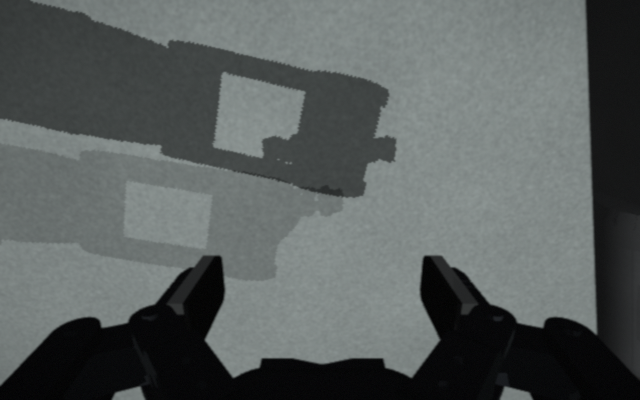

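The scene view shows the rail with three black sockets at (213,267), (245,256) and (278,250). There are two pink look-alikes at (225,218) and (193,242), the tray with the nut at (372,192), and the wrench at (322,232). Next I'll enlarge the rail and the tray.

```bash
python3 - <<'E'
from h import *
crop('scene0',180,190,320,295,5.7,'c1'); crop('side0',320,180,460,285,5.7,'c2'); crop('scene0',290,145,430,250,5.7,'c3')
E
```

```text
(no output)
```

View pics/c1.png

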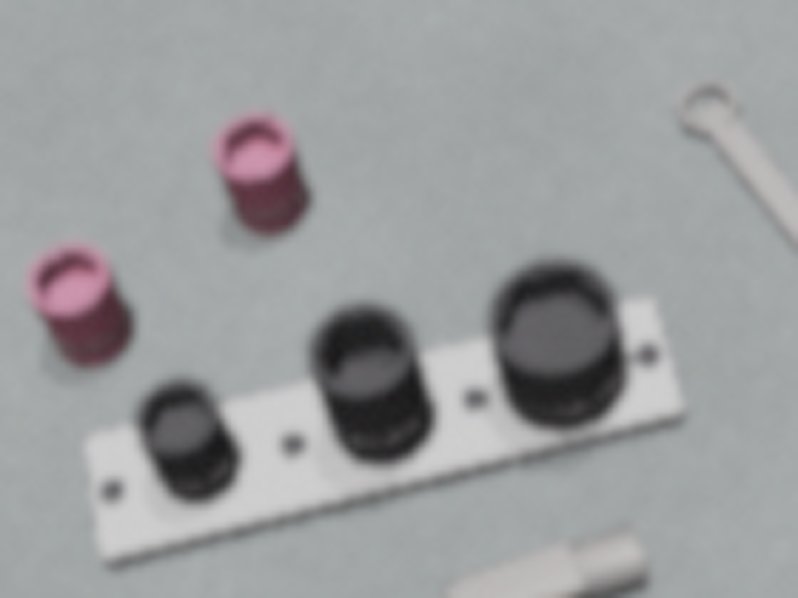

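View pics/c2.png

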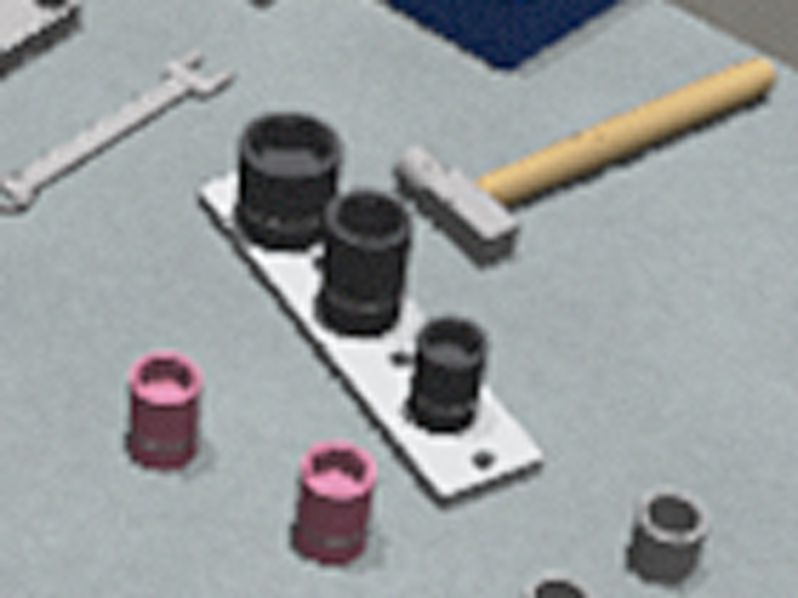

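View pics/c3.png

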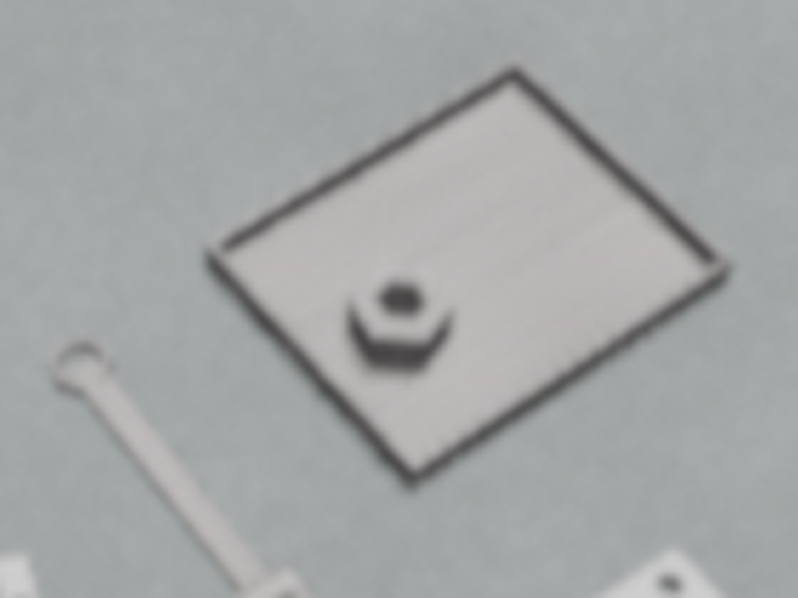

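In the enlarged crop, the widest of the three black sockets is the one at scene (278,248), the end nearest the wrench. The middle one at (245,253) is the tallest, and the narrow one is at (213,267). The pink ones stand off the rail and aren't part of the job.

```bash
python3 - <<'E'
from h import *
C=lambda x,y,x0,y0:(x0+(x+.5)/5.7-.5,y0+(y+.5)/5.7-.5)
print('rail'); R=[px2w('scene0',*C(x,y,180,190),0.014) for x,y in [(85,438),(652,296),(685,412),(110,562)]]
R=np.array(R);print(R.round(4)); print(np.linalg.norm(np.diff(R,axis=0),axis=1)); print('ctr',R.mean(0))
R2=np.array([px2w('side0',*C(x,y,320,180),0.014) for x,y in [(200,192),(540,460),(445,497)]]);print(R2.round(4))
print('wide top centre scene',px2w('scene0',*C(557,322,180,190),.074),'side',px2w('side0',*C(290,147,320,180),.074))
print('mid top', px2w('scene0',*C(364,355,180,190),.086),'side',px2w('side0',*C(369,222,320,180),.086))
print('nar top', px2w('scene0',*C(180,420,180,190),.068),'side',px2w('side0',*C(451,343,320,180),.068))
T=np.array([px2w('scene0',*C(x,y,290,145),.022) for x,y in [(210,255),(514,68),(730,268),(411,482)]]);print('tray',T.round(4),T.mean(0),np.linalg.norm(np.diff(T,axis=0),axis=1))
print('nut top',px2w('scene0',*C(401,298,290,145),.034))
E
```

```text
rail
[[ 0.4973 -0.3464  0.014 ]
 [ 0.57   -0.088   0.014 ]
 [ 0.6316 -0.1055  0.014 ]
 [ 0.5607 -0.3607  0.014 ]]
[0.26841232 0.06398614 0.26488237]
ctr [ 0.56490594 -0.22514835  0.014     ]
[[ 0.5652 -0.0911  0.014 ]
 [ 0.551  -0.3635  0.014 ]
 [ 0.4944 -0.3476  0.014 ]]
wide top centre scene [ 0.59099599 -0.14443689  0.074     ] side [ 0.58243458 -0.14512888  0.074     ]
mid top [ 0.56735268 -0.22619108  0.086     ] side [ 0.55838098 -0.22749987  0.086     ]
nar top [ 0.54351348 -0.30695243  0.068     ] side [ 0.53661874 -0.30740967  0.068     ]
tray [[0.4726 0.0763 0.022 ]
 [0.4533 0.2805 0.022 ]
 [0.6193 0.2954 0.022 ]
 [0.6384 0.0865 0.022 ]] [0.54591631 0.1846795  0.022     ] [0.20512384 0.16657807 0.2098133 ]
nut top [0.55307984 0.13815466 0.034     ]
```

The widest socket's centre is about (0.587, -0.144), and both views and the rail geometry agree on it. I'll grip it across the rail, which keeps the fingers away from the neighbouring socket. That needs a turn of +90.5° about tool z.

Request:
drive_tool([
  {"slide":[0,0,0],"delta_rot":[0,0,0.05],"hand":1},
  {"slide":[0,0,0],"delta_rot":[0,0,0.05],"hand":1},
  {"slide":[0,0,0],"delta_rot":[0,0,0.05],"hand":1},
  {"slide":[0,0,0],"delta_rot":[0,0,0.05],"hand":1},
  {"slide":[0,0,0],"delta_rot":[0,0,0.05],"hand":1},
])

```text
time_s: 0.78
eef_pos: [0.147, 0.5556, 0.2309]
eef_rot: [0.0, 0.501, 0.865, -0.0]
wrist_force: [-0.1, 0.0, 0.7]
opening: 1.001
```

Request:
drive_tool([
  {"slide":[0,0,0],"delta_rot":[0,0,0.05],"hand":1},
  {"slide":[0,0,0],"delta_rot":[0,0,0.05],"hand":1},
  {"slide":[0,0,0],"delta_rot":[0,0,0.05],"hand":1},
  {"slide":[0,0,0],"delta_rot":[0,0,0.05],"hand":1},
  {"slide":[0,0,0],"delta_rot":[0,0,0.053],"hand":1},
])

```text
time_s: 1.4
eef_pos: [0.147, 0.5556, 0.2309]
eef_rot: [0.0, 0.797, 0.604, -0.0]
wrist_force: [0.1, -0.5, -0.7]
opening: 0.999
```

```bash
cat >> h.py <<'E'
from scipy.spatial.transform import Rotation as Ro
def rot():
    q=ctrl.get_obs()['eef_rot']; return Ro.from_quat([q[1],q[2],q[3],q[0]]).as_matrix()
def togo(X):
    o=ctrl.get_obs(); M=rot(); d=M.T@(np.array(X)-o['eef_pos']); print('t',o['time_s'],'pos',o['eef_pos'].round(4),'yaw tool y',np.degrees(np.arctan2(M[1,1],M[0,1])).round(2),'tilt',M[:,2].round(4),'units',(d/.05).round(3),'F',o['wrist_force'].round(1),'open',round(o['opening'],3))
E
python3 -c "
from h import *
togo([.587,-.144,.20])"
```

```text
t 1.4 pos [0.147  0.5556 0.2309] yaw tool y -15.67 tilt [-4.e-04 -8.e-04 -1.e+00] units [-11.094  12.253   0.625] F [ 0.1 -0.5 -0.7] open 0.999
```

Request:
drive_tool([
  {"slide":[-0.555,0.613,0.03],"delta_rot":[0,0,0],"hand":1},
  {"slide":[-0.555,0.613,0.03],"delta_rot":[0,0,0],"hand":1},
  {"slide":[-0.555,0.613,0.03],"delta_rot":[0,0,0],"hand":1},
  {"slide":[-0.555,0.613,0.03],"delta_rot":[0,0,0],"hand":1},
  {"slide":[-0.555,0.613,0.03],"delta_rot":[0,0,0],"hand":1},
])

```text
time_s: 2.02
eef_pos: [0.2585, 0.3802, 0.2236]
eef_rot: [0.0, 0.795, 0.606, -0.0]
wrist_force: [-0.1, 0.5, 0.1]
opening: 0.998
```

Request:
drive_tool([
  {"slide":[-0.555,0.613,0.03],"delta_rot":[0,0,0],"hand":1},
  {"slide":[-0.555,0.613,0.03],"delta_rot":[0,0,0],"hand":1},
  {"slide":[-0.555,0.613,0.03],"delta_rot":[0,0,0],"hand":1},
  {"slide":[-0.555,0.613,0.03],"delta_rot":[0,0,0],"hand":1},
  {"slide":[-0.555,0.613,0.03],"delta_rot":[0,0,0],"hand":1},
])

```text
time_s: 2.65
eef_pos: [0.3695, 0.2058, 0.2162]
eef_rot: [0.0, 0.795, 0.606, 0.0]
wrist_force: [1.1, 1.0, -1.0]
opening: 1.001
```

Request:
drive_tool([
  {"slide":[-0.555,0.613,0.03],"delta_rot":[0,0,0],"hand":1},
  {"slide":[-0.555,0.613,0.03],"delta_rot":[0,0,0],"hand":1},
  {"slide":[-0.555,0.613,0.03],"delta_rot":[0,0,0],"hand":1},
  {"slide":[-0.555,0.613,0.03],"delta_rot":[0,0,0],"hand":1},
  {"slide":[-0.555,0.613,0.03],"delta_rot":[0,0,0],"hand":1},
])

```text
time_s: 3.28
eef_pos: [0.4806, 0.0314, 0.2086]
eef_rot: [-0.0, 0.795, 0.606, -0.0]
wrist_force: [0.7, 0.6, -0.1]
opening: 1.001
```

Request:
drive_tool([
  {"slide":[-0.555,0.613,0.03],"delta_rot":[0,0,0],"hand":1},
  {"slide":[-0.555,0.613,0.03],"delta_rot":[0,0,0],"hand":1},
  {"slide":[-0.555,0.613,0.03],"delta_rot":[0,0,0],"hand":1},
  {"slide":[-0.555,0.613,0.03],"delta_rot":[0,0,0],"hand":1},
  {"slide":[-0.555,0.613,0.03],"delta_rot":[0,0,0],"hand":1},
])

```text
time_s: 3.9
eef_pos: [0.5916, -0.1429, 0.2008]
eef_rot: [-0.0, 0.795, 0.606, -0.0]
wrist_force: [0.1, 0.1, -0.6]
opening: 1.0
```

```bash
python3 -c "
from h import *
snap('wrist','w1')
togo([.587,-.144,.031]);print(ctrl.get_obs()['q'])"
```

```text
t 3.95 pos [ 0.5935 -0.1475  0.2007] yaw tool y -15.52 tilt [ 0.0015 -0.0026 -1.    ] units [ 0.039 -0.151  3.394] F [-1.4 -2.5  0.7] open 1.002
[-0.43645643  0.28645808  1.54269943 -0.00181095  1.30994142 -0.16504312]
```

View pics/w1.png

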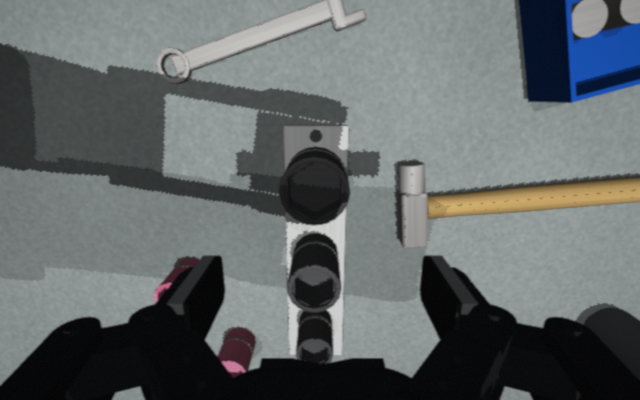

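Request:
drive_tool([
  {"slide":[0,0,0],"delta_rot":[0,0,0],"hand":1},
  {"slide":[0,-0.05,0.8],"delta_rot":[0,0,0],"hand":1},
  {"slide":[0,0,0.4],"delta_rot":[0,0,0],"hand":1},
  {"slide":[0,0,0],"delta_rot":[0,0,0],"hand":1},
  {"slide":[0,0,0],"delta_rot":[0,0,0],"hand":1},
])

```text
time_s: 4.58
eef_pos: [0.5894, -0.141, 0.1425]
eef_rot: [0.001, 0.795, 0.606, 0.0]
wrist_force: [0.0, -0.5, 0.1]
opening: 1.002
```

```bash
python3 -c "
from h import *
snap('wrist','w2')
togo([.587,-.144,.031])
crop('w2',220,100,420,250,4,'c4')"
```

```text
t 4.625 pos [ 0.5897 -0.1412  0.1429] yaw tool y -15.34 tilt [ 0.0022 -0.001  -1.    ] units [-0.068 -0.042  2.237] F [ 0.4  0.5 -0. ] open 1.004
```

View pics/w2.png

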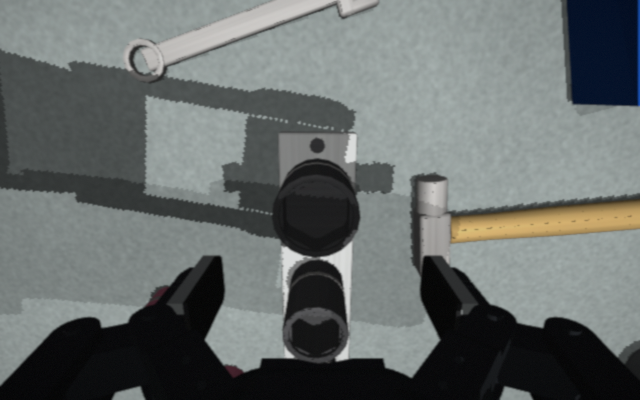

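View pics/c4.png

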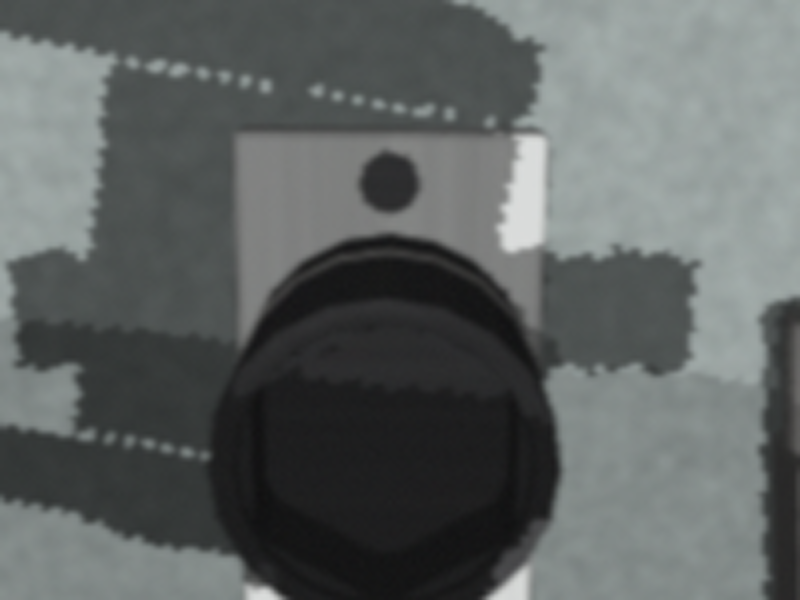

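```bash
python3 -c "
from h import *
C=lambda x,y:(220+(x+.5)/4-.5,100+(y+.5)/4-.5)
for p in [(386,455),(386,465),(212,460),(560,460),(386,300)]: print(p,px2w('w2',*C(*p),.074).round(4))
a=px2w('w2',*C(235,130),.014);b=px2w('w2',*C(547,130),.014);print(a,b,np.linalg.norm(a-b),np.degrees(np.arctan2(*(b-a)[1::-1])))
print('stud from rail end',(a+b)/2-.05*np.array([.267,.964,0]))
for p in [(.587,-.144,.074),(.59,-.143,.074)]: print(w2px('w2',p))
togo([.587,-.144,.031])
"
```

```text
(386, 455) [ 0.5845 -0.1412  0.074 ]
(386, 465) [ 0.584  -0.1429  0.074 ]
(212, 460) [ 0.556  -0.1343  0.074 ]
(560, 460) [ 0.6125 -0.1498  0.074 ]
(386, 300) [ 0.5916 -0.1155  0.074 ]
[ 0.5672488  -0.08684582  0.014     ] [ 0.62759931 -0.10340026  0.014     ] 0.06257982310819017 -15.339219456008141
stud from rail end [ 0.58407405 -0.14332304  0.014     ]
[320.88394115 216.28059711]
[324.78987098 213.81968945]
t 4.625 pos [ 0.5897 -0.1412  0.1429] yaw tool y -15.34 tilt [ 0.0022 -0.001  -1.    ] units [-0.068 -0.042  2.237] F [ 0.4  0.5 -0. ] open 1.004
```

```bash
python3 -c "
from h import *
togo([.585,-.1427,.031])"
```

```text
t 4.625 pos [ 0.5897 -0.1412  0.1429] yaw tool y -15.34 tilt [ 0.0022 -0.001  -1.    ] units [-0.053 -0.087  2.237] F [ 0.4  0.5 -0. ] open 1.004
```

Request:
drive_tool([
  {"slide":[-0.05,-0.087,0],"delta_rot":[0,0,0],"hand":1},
  {"slide":[0,0,0.5],"delta_rot":[0,0,0],"hand":1},
  {"slide":[0,0,0.5],"delta_rot":[0,0,0],"hand":1},
  {"slide":[0,0,0],"delta_rot":[0,0,0],"hand":1},
  {"slide":[0,0,0],"delta_rot":[0,0,0],"hand":1},
])

```text
time_s: 5.25
eef_pos: [0.5846, -0.1427, 0.0926]
eef_rot: [0.001, 0.795, 0.606, 0.0]
wrist_force: [0.3, 0.1, -0.8]
opening: 1.001
```

```bash
python3 -c "
from h import *
togo([.585,-.1427,.031])"
```

```text
t 5.25 pos [ 0.5846 -0.1427  0.0926] yaw tool y -15.37 tilt [ 1.6e-03 -7.0e-04 -1.0e+00] units [0.004 0.006 1.233] F [ 0.3  0.1 -0.8] open 1.001
```

Request:
drive_tool([
  {"slide":[0,0,0.4],"delta_rot":[0,0,0],"hand":1},
  {"slide":[0,0,0.4],"delta_rot":[0,0,0],"hand":1},
  {"slide":[0,0,0.43],"delta_rot":[0,0,0],"hand":1},
  {"slide":[0,0,0],"delta_rot":[0,0,0],"hand":1},
  {"slide":[0,0,0],"delta_rot":[0,0,0],"hand":1},
])

```text
time_s: 5.88
eef_pos: [0.5839, -0.1423, 0.0297]
eef_rot: [-0.0, 0.795, 0.606, -0.0]
wrist_force: [-0.1, -0.2, -0.1]
opening: 1.001
```

```bash
python3 -c "
from h import *
togo([.585,-.1427,.031]);snap('scene','s2');snap('side','d2');crop('s2',180,150,340,270,5,'c5');crop('d2',300,160,460,280,5,'c6')"
```

```text
t 5.875 pos [ 0.5839 -0.1423  0.0297] yaw tool y -15.37 tilt [-3.e-04  1.e-04 -1.e+00] units [-0.001  0.023 -0.027] F [-0.1 -0.2 -0.1] open 1.001
```

View pics/c6.png

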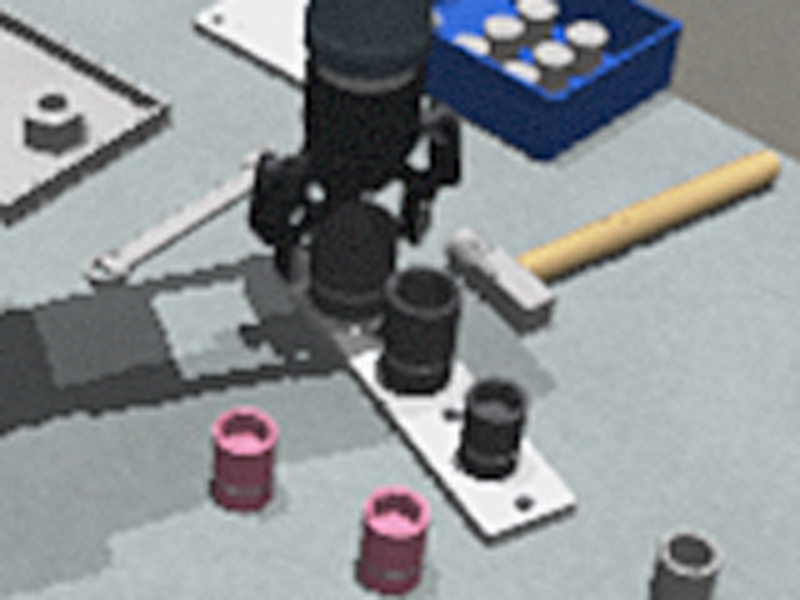

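View pics/c5.png

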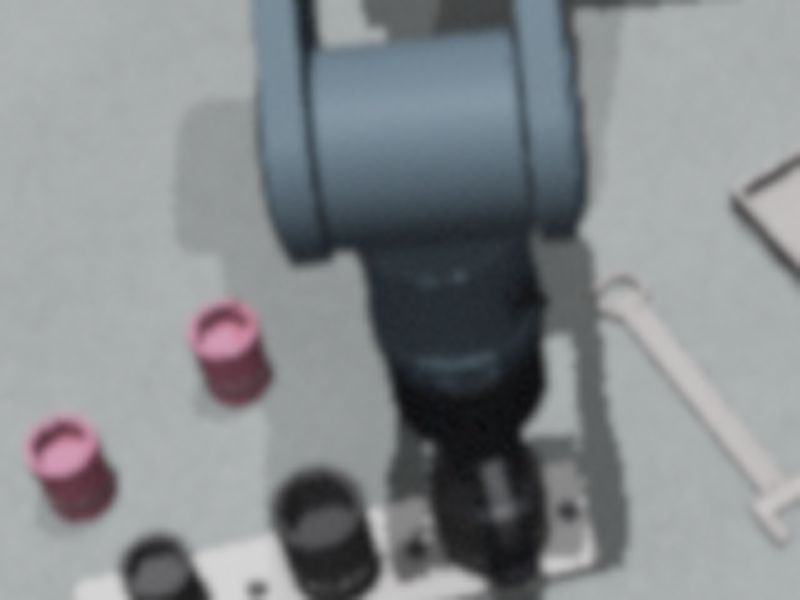

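The side crop shows the fingers either side of the wide socket at (350,260), clear of the mid socket. Now I'll close.

Request:
drive_tool([
  {"slide":[0,0,0],"delta_rot":[0,0,0],"hand":0},
  {"slide":[0,0,0],"delta_rot":[0,0,0],"hand":0},
  {"slide":[0,0,0],"delta_rot":[0,0,0],"hand":0},
  {"slide":[0,0,0],"delta_rot":[0,0,0],"hand":0},
  {"slide":[0,0,0],"delta_rot":[0,0,0],"hand":0},
])

```text
time_s: 6.6
eef_pos: [0.5847, -0.1427, 0.0308]
eef_rot: [0.001, 0.795, 0.606, 0.0]
wrist_force: [0.6, -0.4, 5.5]
opening: 0.68
```

```bash
python3 -c "
from h import *
togo([.584,-.1427,.031])"
```

```text
t 6.6 pos [ 0.5847 -0.1427  0.0308] yaw tool y -15.37 tilt [ 1.8e-03 -8.0e-04 -1.0e+00] units [-0.004 -0.014 -0.005] F [ 0.6 -0.4  5.5] open 0.68
```

The opening is 0.68, about 58 mm, so it's holding the socket. I'll lift slowly.

Request:
drive_tool([
  {"slide":[0,0,0],"delta_rot":[0,0,0],"hand":0},
  {"slide":[0,0,-0.08],"delta_rot":[0,0,0],"hand":0},
  {"slide":[0,0,-0.08],"delta_rot":[0,0,0],"hand":0},
  {"slide":[0,0,-0.08],"delta_rot":[0,0,0],"hand":0},
  {"slide":[0,0,-0.08],"delta_rot":[0,0,0],"hand":0},
])

```text
time_s: 7.22
eef_pos: [0.5841, -0.1423, 0.0441]
eef_rot: [0.0, 0.795, 0.606, 0.0]
wrist_force: [3.9, -1.3, -5.5]
opening: 0.673
```

Request:
drive_tool([
  {"slide":[0,0,-0.15],"delta_rot":[0,0,0],"hand":0},
  {"slide":[0,0,-0.15],"delta_rot":[0,0,0],"hand":0},
  {"slide":[0,0,-0.15],"delta_rot":[0,0,0],"hand":0},
  {"slide":[0,0,-0.15],"delta_rot":[0,0,0],"hand":0},
  {"slide":[0,0,-0.15],"delta_rot":[0,0,0],"hand":0},
])

```text
time_s: 7.85
eef_pos: [0.5833, -0.1421, 0.0834]
eef_rot: [-0.001, 0.795, 0.606, -0.0]
wrist_force: [0.6, -1.0, -3.7]
opening: 0.674
```

```bash
python3 -c "
from h import *
togo([.584,-.1427,.031]);snap('side','d3');crop('d3',300,140,460,260,5,'c7')"
```

```text
t 7.85 pos [ 0.5833 -0.1421  0.0834] yaw tool y -15.37 tilt [-1.1e-03  5.0e-04 -1.0e+00] units [-0.008  0.017  1.048] F [ 0.6 -1.  -3.7] open 0.674
```

View pics/c7.png

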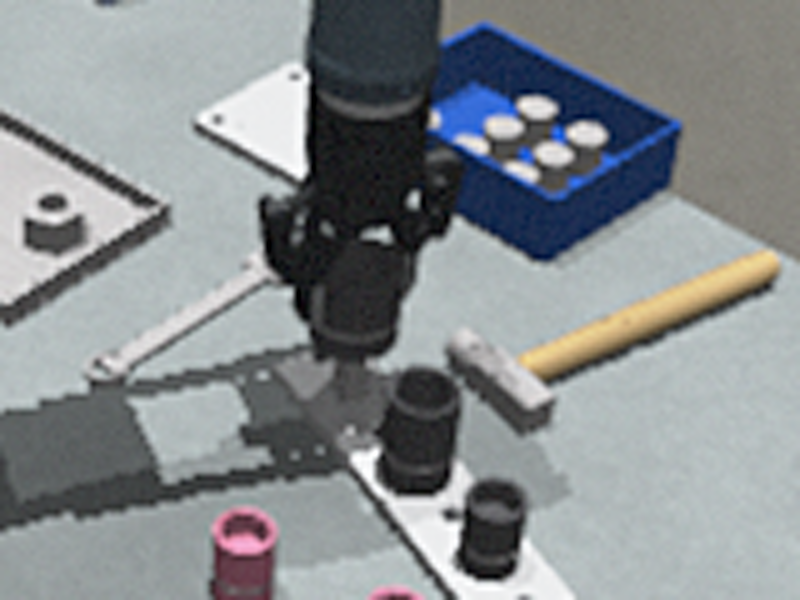

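The socket is off its stud and held, and the other two are still in place. I'll raise it, turn it to the tray's angle and go over.

Request:
drive_tool([
  {"slide":[0,0,-0.4],"delta_rot":[0,0,0],"hand":0},
  {"slide":[0,0,-0.4],"delta_rot":[0,0,0],"hand":0},
  {"slide":[0,0,-0.4],"delta_rot":[0,0,-0.038],"hand":0},
  {"slide":[0,0,0],"delta_rot":[0,0,-0.038],"hand":0},
  {"slide":[0,0,0],"delta_rot":[0,0,-0.039],"hand":0},
])

```text
time_s: 8.52
eef_pos: [0.5846, -0.1426, 0.1455]
eef_rot: [0.001, 0.672, 0.741, 0.0]
wrist_force: [0.0, -0.2, -4.0]
opening: 0.675
```

```bash
python3 -c "
from h import *
togo([.541,.229,.14])
C=lambda x,y:(300+(x+.5)/5-.5,140+(y+.5)/5-.5)
f='d3';print('tray corner side',px2w(f,*C(168,210),.022), 'nut', px2w(f,*C(53,203),.034))
snap('side','d4');crop('d4',240,120,400,240,5,'c8')"
```

```text
t 8.525 pos [ 0.5846 -0.1426  0.1455] yaw tool y 5.57 tilt [ 0.0023 -0.0011 -1.    ] units [ 7.482 -0.147  0.1  ] F [ 0.  -0.2 -4. ] open 0.675
tray corner side [0.62377722 0.08756853 0.022     ] nut [0.55441271 0.13970126 0.034     ]
```

View pics/c8.png

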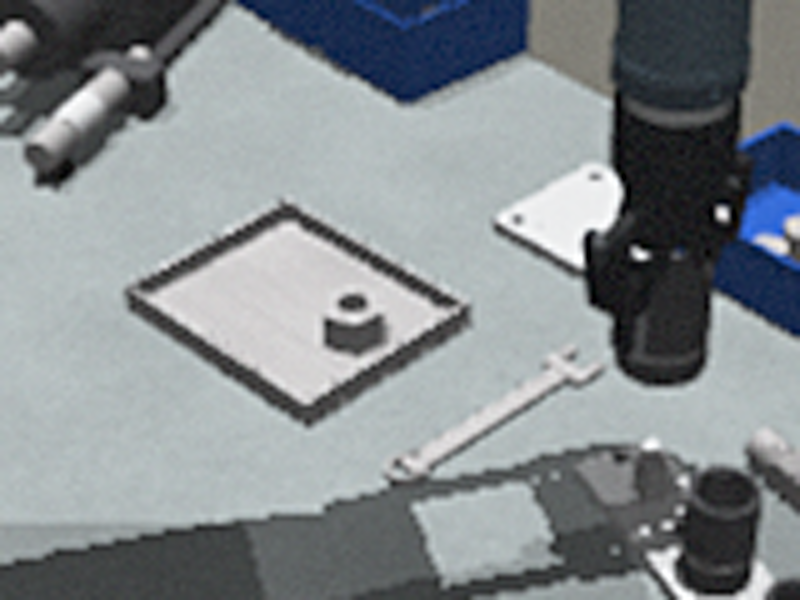

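```bash
python3 -c "
from h import *
C=lambda x,y:(240+(x+.5)/5-.5,120+(y+.5)/5-.5)
T=np.array([px2w('d4',*C(*p),.022) for p in [(127,290),(287,203),(470,308),(308,410)]]);print(T.round(4),T.mean(0))
print(np.linalg.norm(np.diff(T,axis=0),axis=1))
print('socket bottom front edge', w2px('d4',[.5846,-.1426,.1295]))
for p in [(.5,.3),(.5,.2)]: pass
"
```

```text
[[0.4441 0.2829 0.022 ]
 [0.6103 0.2972 0.022 ]
 [0.6266 0.0885 0.022 ]
 [0.46   0.0738 0.022 ]] [0.53525036 0.18558365 0.022     ]
[0.16673949 0.20938454 0.16722503]
socket bottom front edge [371.36758324 191.44273636]
```

```bash
python3 -c "
from h import *
togo([.5365,.23,.14])"
```

```text
t 8.575 pos [ 0.5844 -0.1426  0.1452] yaw tool y 5.83 tilt [ 1.9e-03 -9.0e-04 -1.0e+00] units [ 7.511 -0.196  0.096] F [ 0.1  0.  -3.3] open 0.675
```

Request:
drive_tool([
  {"slide":[0.3,-0.013,0],"delta_rot":[0,0,0],"hand":0},
  {"slide":[0.5,-0.013,0],"delta_rot":[0,0,0],"hand":0},
  {"slide":[0.6,-0.013,0],"delta_rot":[0,0,0],"hand":0},
  {"slide":[0.6,-0.013,0],"delta_rot":[0,0,0],"hand":0},
  {"slide":[0.6,-0.013,0],"delta_rot":[0,0,0],"hand":0},
])

```text
time_s: 9.2
eef_pos: [0.5681, -0.0113, 0.1438]
eef_rot: [-0.0, 0.674, 0.738, 0.0]
wrist_force: [0.6, 0.1, -3.2]
opening: 0.672
```

Request:
drive_tool([
  {"slide":[0.6,-0.013,0],"delta_rot":[0,0,0],"hand":0},
  {"slide":[0.6,-0.013,0],"delta_rot":[0,0,0],"hand":0},
  {"slide":[0.6,-0.013,0],"delta_rot":[0,0,0],"hand":0},
  {"slide":[0.6,-0.013,0],"delta_rot":[0,0,0],"hand":0},
  {"slide":[0.6,-0.013,0],"delta_rot":[0,0,0],"hand":0},
])

```text
time_s: 9.82
eef_pos: [0.5507, 0.1378, 0.1438]
eef_rot: [-0.0, 0.674, 0.739, 0.0]
wrist_force: [1.1, 0.2, -4.2]
opening: 0.678
```

Request:
drive_tool([
  {"slide":[0.6,-0.013,0],"delta_rot":[0,0,0],"hand":0},
  {"slide":[0.6,-0.013,0],"delta_rot":[0,0,0],"hand":0},
  {"slide":[0.4,-0.013,0],"delta_rot":[0,0,0],"hand":0},
  {"slide":[0.3,-0.013,0],"delta_rot":[0,0,0],"hand":0},
  {"slide":[0,0,0],"delta_rot":[0,0,0],"hand":0},
])

```text
time_s: 10.45
eef_pos: [0.5397, 0.2309, 0.1433]
eef_rot: [0.0, 0.673, 0.74, -0.0]
wrist_force: [-0.1, -0.1, -3.6]
opening: 0.676
```

```bash
python3 -c "
from h import *
togo([.5365,.23,.0205])
snap('scene','s5');snap('side','d5');crop('s5',290,90,450,210,5,'c9');crop('d5',220,80,380,200,5,'c10')"
```

```text
t 10.45 pos [0.5397 0.2309 0.1433] yaw tool y 5.38 tilt [-1.e-04 -1.e-04 -1.e+00] units [-0.012 -0.065  2.457] F [-0.1 -0.1 -3.6] open 0.676
```

View pics/c9.png

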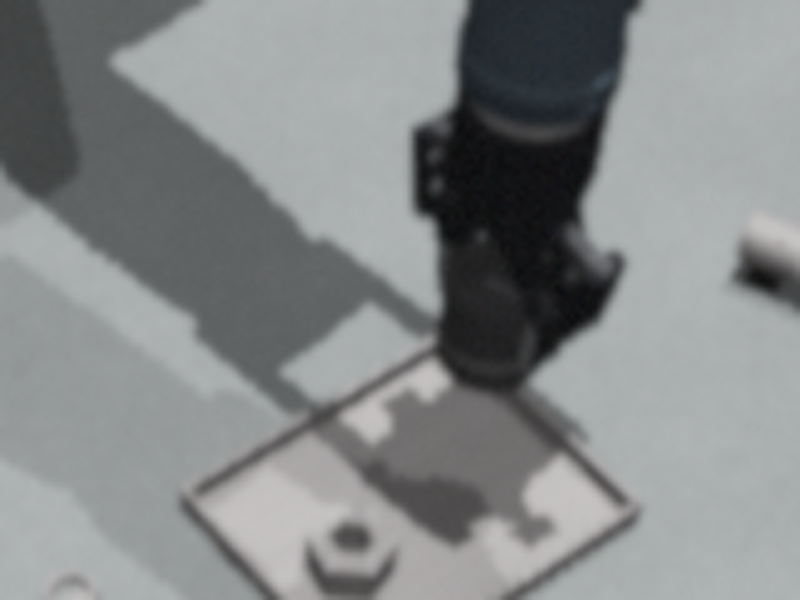

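View pics/c10.png

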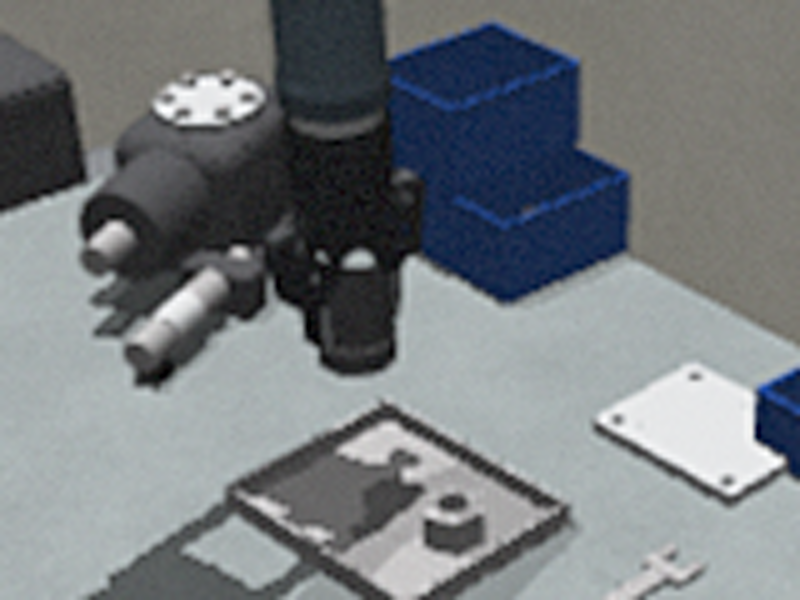

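```bash
python3 -c "
from h import *
print(px2w('scene0',440,140,.02),px2w('scene0',475,120,.05),px2w('scene0',490,165,.02))
C=lambda x,y:(220+(x+.5)/5-.5,80+(y+.5)/5-.5)
print('seen bottom',C(358,374))
p=np.array([.5397,.2309,.1433-.0168]);a=np.linspace(0,6.28,60)
for f in ['d5','s5']:
  e=np.array([w2px(f,p+.03*np.array([np.cos(t),np.sin(t),0])) for t in a]);i=e[:,1].argmax();print(f,'pred bottom',e[i], e[:,0].min(),e[:,0].max())
"
```

```text
[0.49719309 0.4818095  0.02      ] [0.50811034 0.60727645 0.05      ] [0.65538404 0.54328241 0.02      ]
seen bottom (291.2, 154.4)
d5 pred bottom [289.71681003 155.36022725] 282.8145774801945 298.87423684045626
s5 pred bottom [388.2780303  167.84359118] 376.2245187443049 398.1832296422641
```

The predicted and seen socket bottoms agree to about 1 px, so there's no slip, and nothing else is within reach of the gripper. I'll lower it.

Request:
drive_tool([
  {"slide":[0,-0.06,0.4],"delta_rot":[0,0,0],"hand":0},
  {"slide":[0,0,0.6],"delta_rot":[0,0,0],"hand":0},
  {"slide":[0,0,0.6],"delta_rot":[0,0,0],"hand":0},
  {"slide":[0,0,0.4],"delta_rot":[0,0,0],"hand":0},
  {"slide":[0,0,0],"delta_rot":[0,0,0],"hand":0},
])

```text
time_s: 11.18
eef_pos: [0.5358, 0.229, 0.0416]
eef_rot: [-0.001, 0.674, 0.739, -0.002]
wrist_force: [-0.5, -0.6, -4.3]
opening: 0.677
```

Request:
drive_tool([
  {"slide":[0,0,0.1],"delta_rot":[0,0,0],"hand":0},
  {"slide":[0,0,0.1],"delta_rot":[0,0,0],"hand":0},
  {"slide":[0,0,0.1],"delta_rot":[0,0,0],"hand":0},
  {"slide":[0,0,0.04],"delta_rot":[0,0,0],"hand":0},
  {"slide":[0,0,0],"delta_rot":[0,0,0],"hand":0},
])

```text
time_s: 11.8
eef_pos: [0.5368, 0.2299, 0.0261]
eef_rot: [-0.0, 0.673, 0.739, -0.0]
wrist_force: [-0.4, 0.0, -3.9]
opening: 0.669
```

```bash
python3 -c "
from h import *
togo([.5365,.23,.0205])"
```

```text
t 11.8 pos [0.5368 0.2299 0.0261] yaw tool y 5.34 tilt [-3.e-04 -1.e-04 -1.e+00] units [ 0.002 -0.006  0.113] F [-0.4  0.  -3.9] open 0.669
```

Request:
drive_tool([
  {"slide":[0,0,0.03],"delta_rot":[0,0,0],"hand":0},
  {"slide":[0,0,0.03],"delta_rot":[0,0,0],"hand":0},
  {"slide":[0,0,0.03],"delta_rot":[0,0,0],"hand":0},
  {"slide":[0,0,0],"delta_rot":[0,0,0],"hand":0},
  {"slide":[0,0,0],"delta_rot":[0,0,0],"hand":0},
])

```text
time_s: 12.42
eef_pos: [0.537, 0.2299, 0.0218]
eef_rot: [-0.0, 0.673, 0.739, -0.0]
wrist_force: [0.9, 0.4, -5.0]
opening: 0.674
```

Request:
drive_tool([
  {"slide":[0,0,0.02],"delta_rot":[0,0,0],"hand":0},
  {"slide":[0,0,0],"delta_rot":[0,0,0],"hand":0},
  {"slide":[0,0,0.01],"delta_rot":[0,0,0],"hand":0},
  {"slide":[0,0,0],"delta_rot":[0,0,0],"hand":0},
  {"slide":[0,0,0],"delta_rot":[0,0,0],"hand":0},
])

```text
time_s: 13.05
eef_pos: [0.5372, 0.2299, 0.021]
eef_rot: [0.0, 0.673, 0.739, 0.0]
wrist_force: [-2.9, -1.2, 5.4]
opening: 0.678
```

The wrist force went from -4 to +5 N, so it's on the floor. I'll release and go straight up.

Request:
drive_tool([
  {"slide":[0,0,0],"delta_rot":[0,0,0],"hand":1},
  {"slide":[0,0,0],"delta_rot":[0,0,0],"hand":1},
  {"slide":[0,0,0],"delta_rot":[0,0,0],"hand":1},
  {"slide":[0,0,0],"delta_rot":[0,0,0],"hand":1},
  {"slide":[0,0,0],"delta_rot":[0,0,0],"hand":1},
])

```text
time_s: 13.68
eef_pos: [0.537, 0.2299, 0.0202]
eef_rot: [0.0, 0.673, 0.739, -0.0]
wrist_force: [-0.1, -0.2, -0.9]
opening: 1.001
```

```bash
python3 -c "
from h import *
togo([.5365,.23,.0205]); snap('side','d6');crop('d6',220,110,380,230,5,'c11')"
```

```text
t 13.675 pos [0.537  0.2299 0.0202] yaw tool y 5.34 tilt [-0. -0. -1.] units [ 0.002 -0.009 -0.005] F [-0.1 -0.2 -0.9] open 1.001
```

View pics/c11.png

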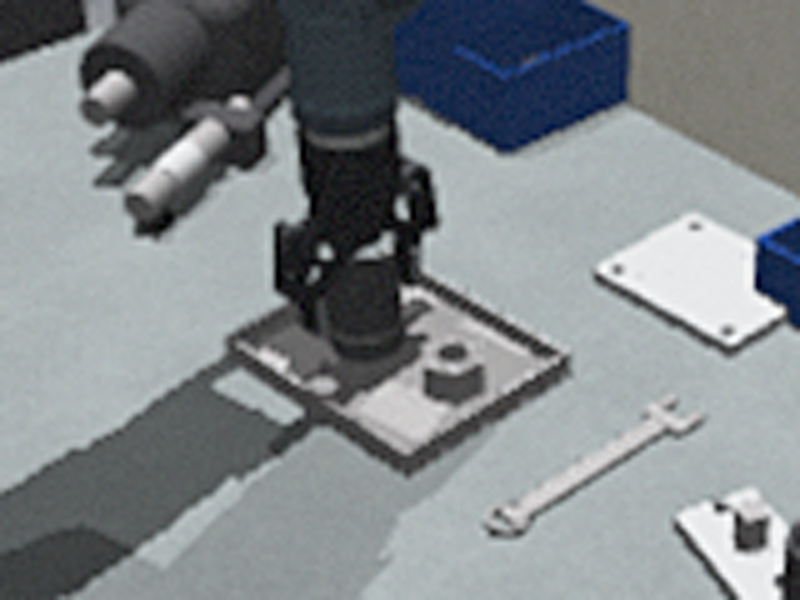

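The socket stands in the tray at crop (365,310), the fingers are open and clear, and the nut is at (453,370). I'll rise now.

Request:
drive_tool([
  {"slide":[0,0,-0.3],"delta_rot":[0,0,0],"hand":1},
  {"slide":[0,0,-0.5],"delta_rot":[0,0,0],"hand":1},
  {"slide":[0,0,-0.8],"delta_rot":[0,0,0],"hand":1},
  {"slide":[0,0,-0.8],"delta_rot":[0,0,0],"hand":1},
  {"slide":[0,0,-0.8],"delta_rot":[0,0,0],"hand":1},
])

```text
time_s: 14.35
eef_pos: [0.537, 0.2299, 0.1828]
eef_rot: [0.0, 0.673, 0.739, 0.001]
wrist_force: [0.7, -0.1, 0.3]
opening: 0.998
```

Request:
drive_tool([
  {"slide":[0,0,-0.4],"delta_rot":[0,0,0],"hand":1},
  {"slide":[0,0,0],"delta_rot":[0,0,0],"hand":1},
  {"slide":[0,0,0],"delta_rot":[0,0,0],"hand":1},
  {"slide":[0,0,0],"delta_rot":[0,0,0],"hand":1},
  {"slide":[0,0,0],"delta_rot":[0,0,0],"hand":1},
])

```text
time_s: 14.98
eef_pos: [0.5364, 0.2298, 0.1992]
eef_rot: [-0.001, 0.673, 0.739, -0.001]
wrist_force: [-0.0, 0.4, -0.5]
opening: 0.999
```

```bash
python3 -c "
from h import *
togo([.5365,.23,.0205]); snap('side','d7');crop('d7',220,110,420,260,4,'c12');snap('scene','s7');crop('s7',180,110,440,305,3,'c13')"
```

```text
t 14.975 pos [0.5364 0.2298 0.1992] yaw tool y 5.33 tilt [-2.e-03 -4.e-04 -1.e+00] units [0.005 0.009 3.573] F [-0.   0.4 -0.5] open 0.999
```

View pics/c12.png

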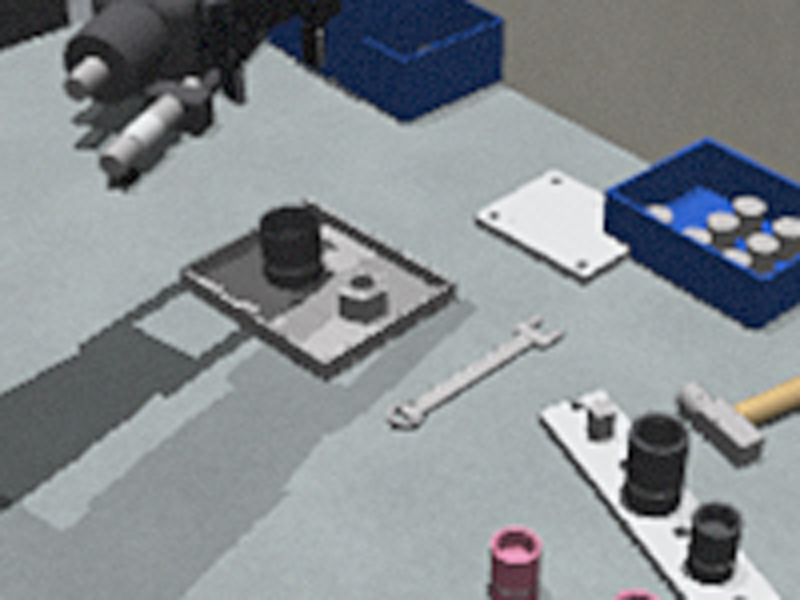

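View pics/c13.png

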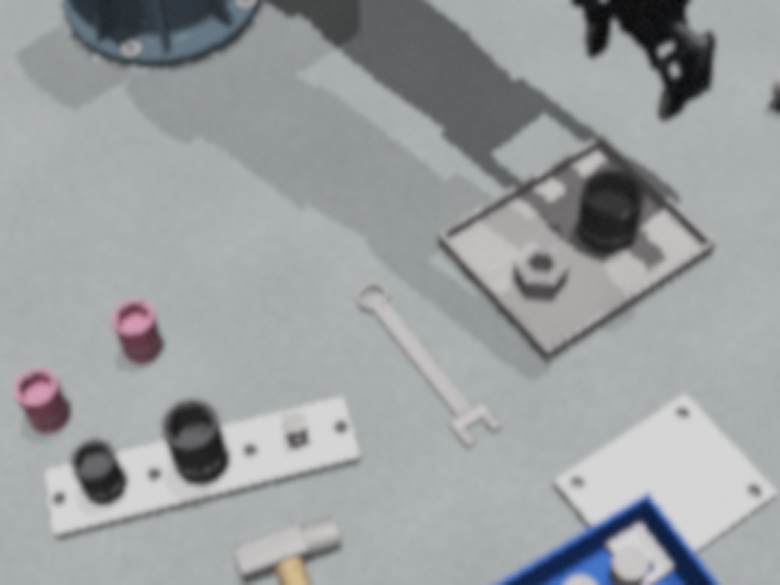

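Both views show the wide socket upright in the free half of the tray, at side crop (292,245) and scene crop (608,212). The nut hasn't moved, the other two sockets are still on the rail with the end stud bare, and the gripper is clear. I'll hand the job in.

```bash
python3 -c "
from h import *
print(ctrl.hand_in())"
```

```text
the job is handed in; nothing more can be done
None
```

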